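# Fill the valve-ball carrier

## Robot

A 6-joint arm with a two-finger parallel gripper is mounted at the origin on the work surface. World frame = base frame: x ahead of the robot, y to its left, z up, the work surface at z = 0. Lengths are in m, angles in rad, forces in N, time in s.
With the tool pointing down it reaches from about 0.25 to 0.775 m from the base axis. Payload 4 kg.
Tool frame: the origin (TCP) lies between the finger pads; the fingertips stand 11 mm ahead of it and the grasp point (between the pads) lies 8 mm behind it; z points along the fingers, y is the direction in which the jaws open and shut (so a half turn about z gives the same grasp; the last joint's range is limited). The gripper opens to 94 mm and grips with 3 to 60 N. Pads are 16 mm wide; open, the fingers measure 119 mm over their backs; the gripper's body (75 mm by 177 mm) begins 78 mm behind the grasp point.
Start: joints at [1.206, 0.087, 1.371, -0, 1.684, -0.103], TCP at [0.142, 0.531, 0.217] pointing down, gripper open.
Joint ranges: [-3.1, 3.1], [-0.76, 2.03], [0.27, 2.55], [-1.08, 4.22], [0.17, 2.65], [-2.57, 2.57]. Speed limits (rad/s): [2.79, 2.79, 3.14, 3.14, 3.14, 3.14].

## Interface

Orientations are given as [roll, pitch, yaw] about the fixed x, y, z axes, in that order (R = Rz(yaw) Ry(pitch) Rx(roll)).
In Python, from bench import get_obs, cams, ticket gives the robot as it stands. The module is installed in compiled form; this text tells all that it offers.
- The arm moves only by the shell command python3 -m crank 'ROWS'. ROWS is JSON, a list of rows, each an object of numbers: "tx", "ty", "tz": the shift along the tool's x, y, z in cm; "twist": the turn about the tool's z in degrees; "grip": the opening, from 0 (shut) to 1 (fully open). In form: [{"tx": .., "ty": .., "tz": .., "twist": .., "grip": ..}, ...]. A call has 1 to 12 rows; each row shifts and turns the commanded pose from where the row before left it, along the tool's axes as they then stand; what a row does not reach is not made up. A row lasts 1/8 s, in which the tool goes at most 62.5 mm and 10.7 degrees, less where a joint would pass 70% of its speed; a pose out of reach is approached as far as the arm can. A call is refused whole if a number of a shift passes 6.25 or a number of a turn 10.7, either way. A call with a gripper value outside its range is refused whole. The fingers move at their own pace and stop on an object; the grip force is fixed at half the most. Time passes only in rows, so rows that do not move let the fingers close. It gives the time, the measured TCP pose, the force and the opening at its end, in the units of the state.
- get_obs(): the state, without advancing time (a new reading comes with each control period).
- cams.snapshot(name): name is "scene" or "side" or "wrist"; returns a dict with "frame" (400x640x3 uint8, red, green, blue), "intrinsics" (3x3 intrinsics, pixels), "R" (3x3) and "t" (3): a world point X has camera coordinates R X + t; the wrist camera has in their place "hand_eye" (4x4, takes a point from camera to tool coordinates, whose origin is the TCP and whose axes are the flange's). Camera axes: x right, y down, z forward; pixel columns grow to the right and rows downward; lengths in m; the calibration is good to about 2 mm. A picture is of the moment at which its call begins: read the wrist's pose just before it. There is no depth.
- ticket.close_job(): hands the job in, once; it reports no verdict.
Trained networks look in a picture, given as the dict that the camera call returned (one of the last four; its "shot" number tells which), for a name from the list of things; names that differ only in an ending like _2 or _b are one class to them, and where a whole thing is asked for, a point or a joint stands for the part that bears it (a point fixed in the world has none). Each returns a list of dicts, best first, with "conf" (0 to 1); they miss things now and then, are a little off and sometimes report something else, mostly with a low value. They report only what shows in the picture. A call takes as long as a camera call. They do not tell look-alikes from the thing itself.
- cams.outline_of(picture, query): "region" (400x640 bool, what is visible of it) and "centre" ([column, row] in pixels, amid what is visible of it).
The state is a dict: "time": time; "joint_positions": joint angles; "qvel": joint speeds; "joint_torque": joint torques, N m; "tool_pos": TCP position; "ee_rot": TCP orientation; "wrist_force": force on the tool from outside, world axes, zero at the start; "wrist_torque": the same for the moment, N m; "width": finger opening in m.
Only numpy, scipy, OpenCV 4.12 (cv2) and the standard library are available. Lean on these libraries where they do the work, as an engineer would, in place of code of your own. Each camera call takes 0.05 s, during which the arm holds its last target.

## Task

Three of the teal carrier's six wells are still empty: fill them with orange balls from the blue supply tray, so that every well holds one ball seated in it, and leave the one spare ball in the supply tray. Do not disturb the other things on the bench.

Things in the scene. Friction and masses are not known exactly. Their poses are not given: they have to be found in the camera images.
- carrier: Teal carrier plate, 236 x 160 mm and 16 mm thick, fixed to the bench, with a grey end grip (19 mm wide ledge, its top 13 mm above the bench, reaching to 137 mm from the centre) on each short side. Six round wells of 30 mm bore right through it, in 3 columns along its x axis and 2 rows along its y axis, 76 mm apart both ways. Origin: centre of the underside; x along the long side, z up. It may stand on the left or the right, at any yaw. Three wells already hold a ball.
- supply: Square blue supply tray, 212 x 212 mm outside, fixed to the bench: grey floor plate whose top is 13 mm above the bench, blue rim 4 mm thick and 22 mm high. Four round rests of 24 mm bore, at x and y = +-36 mm in its own frame, each with a ball at the start. Origin: centre of the underside; x and y along the sides, z up. Any yaw; on the other side of the bench from the carrier.
- well0 (a point): Well 0 of the carrier, at x -76, y -38 mm in its frame: the point where the centre of a seated ball lies, about 11.7 mm above the plate's top (27.7 mm above the bench). A ball let go within about 8 mm of it drops in and centres itself.
- well1 (a point): Well 1 of the carrier, at x 0, y -38 mm in its frame: the point where the centre of a seated ball lies, about 11.7 mm above the plate's top (27.7 mm above the bench). A ball let go within about 8 mm of it drops in and centres itself.
- well2 (a point): Well 2 of the carrier, at x 76, y -38 mm in its frame: the point where the centre of a seated ball lies, about 11.7 mm above the plate's top (27.7 mm above the bench). A ball let go within about 8 mm of it drops in and centres itself.
- well3 (a point): Well 3 of the carrier, at x -76, y 38 mm in its frame: the point where the centre of a seated ball lies, about 11.7 mm above the plate's top (27.7 mm above the bench). A ball let go within about 8 mm of it drops in and centres itself.
- well4 (a point): Well 4 of the carrier, at x 0, y 38 mm in its frame: the point where the centre of a seated ball lies, about 11.7 mm above the plate's top (27.7 mm above the bench). A ball let go within about 8 mm of it drops in and centres itself.
- well5 (a point): Well 5 of the carrier, at x 76, y 38 mm in its frame: the point where the centre of a seated ball lies, about 11.7 mm above the plate's top (27.7 mm above the bench). A ball let go within about 8 mm of it drops in and centres itself.
- ball0: Orange plastic valve ball, 38 mm in diameter, about 40 g, loose; origin at its centre (its axes turn as it rolls). At the start it sits either in one of the four rests of the supply tray or in one of the six wells (which one varies), its centre about 27.7 mm above the bench in both cases.
- ball1: Orange plastic valve ball, 38 mm in diameter, about 40 g, loose; origin at its centre (its axes turn as it rolls). At the start it sits either in one of the four rests of the supply tray or in one of the six wells (which one varies), its centre about 27.7 mm above the bench in both cases.
- ball2: Orange plastic valve ball, 38 mm in diameter, about 40 g, loose; origin at its centre (its axes turn as it rolls). At the start it sits either in one of the four rests of the supply tray or in one of the six wells (which one varies), its centre about 27.7 mm above the bench in both cases.
- ball3: Orange plastic valve ball, 38 mm in diameter, about 40 g, loose; origin at its centre (its axes turn as it rolls). At the start it sits either in one of the four rests of the supply tray or in one of the six wells (which one varies), its centre about 27.7 mm above the bench in both cases.
- ball4: Orange plastic valve ball, 38 mm in diameter, about 40 g, loose; origin at its centre (its axes turn as it rolls). At the start it sits either in one of the four rests of the supply tray or in one of the six wells (which one varies), its centre about 27.7 mm above the bench in both cases.
- ball5: Orange plastic valve ball, 38 mm in diameter, about 40 g, loose; origin at its centre (its axes turn as it rolls). At the start it sits either in one of the four rests of the supply tray or in one of the six wells (which one varies), its centre about 27.7 mm above the bench in both cases.
- ball6: Orange plastic valve ball, 38 mm in diameter, about 40 g, loose; origin at its centre (its axes turn as it rolls). At the start it sits either in one of the four rests of the supply tray or in one of the six wells (which one varies), its centre about 27.7 mm above the bench in both cases.
- carton: Bystander: closed cardboard carton 70 x 50 x 40 mm, beyond the trays near the middle. Origin: centre of its underside.
- bearing: Bystander: steel ball bearing with a dark bore, 52 mm across, 15 mm high, between the trays and the robot. Origin: centre of its underside.
- wrench: Bystander: open wrench 170 mm long, 6 mm thick, lying flat at the far left. Origin: underside, along its x axis.
- screwdriver: Bystander: green-handled screwdriver 180 mm long lying at the far right. Origin: underside, along its x axis.
- oiler: Bystander: white oil bottle with a red cap, 48 mm across, 120 mm high, standing at the right edge. Origin: centre of its underside.
- hub: Bystander: aluminium flanged hub, 76 mm across, 34 mm high, at the left edge. Origin: centre of its underside.
There are look-alikes about, which are no part of the job. What is shaped like the ball0 but grey, pink or yellow is not meant.

How it is judged:
At the end, for the whole second after the job is handed in: Each of the six wells holds a ball, its centre within 7 mm of that well's point; the seventh ball is inside the supply tray, its centre within 100 mm of the tray's centre along both sides and 10 to 40 mm above the bench; all balls are at rest (below 0.03 m/s) (distance between any of ball0, ball1, ball2, ball3, ball4, ball5, ball6 and well0 below 0.007 m and distance between any of ball0, ball1, ball2, ball3, ball4, ball5, ball6 and well1 below 0.007 m and distance between any of ball0, ball1, ball2, ball3, ball4, ball5, ball6 and well2 below 0.007 m and distance between any of ball0, ball1, ball2, ball3, ball4, ball5, ball6 and well3 below 0.007 m and distance between any of ball0, ball1, ball2, ball3, ball4, ball5, ball6 and well4 below 0.007 m and distance between any of ball0, ball1, ball2, ball3, ball4, ball5, ball6 and well5 below 0.007 m and ((x of ball0 in the frame of supply between -0.1 and 0.1 m and y of ball0 in the frame of supply between -0.1 and 0.1 m and z of ball0 in the frame of supply between 0.01 and 0.04 m) or (x of ball1 in the frame of supply between -0.1 and 0.1 m and y of ball1 in the frame of supply between -0.1 and 0.1 m and z of ball1 in the frame of supply between 0.01 and 0.04 m) or (x of ball2 in the frame of supply between -0.1 and 0.1 m and y of ball2 in the frame of supply between -0.1 and 0.1 m and z of ball2 in the frame of supply between 0.01 and 0.04 m) or (x of ball3 in the frame of supply between -0.1 and 0.1 m and y of ball3 in the frame of supply between -0.1 and 0.1 m and z of ball3 in the frame of supply between 0.01 and 0.04 m) or (x of ball4 in the frame of supply between -0.1 and 0.1 m and y of ball4 in the frame of supply between -0.1 and 0.1 m and z of ball4 in the frame of supply between 0.01 and 0.04 m) or (x of ball5 in the frame of supply between -0.1 and 0.1 m and y of ball5 in the frame of supply between -0.1 and 0.1 m and z of ball5 in the frame of supply between 0.01 and 0.04 m) or (x of ball6 in the frame of supply between -0.1 and 0.1 m and y of ball6 in the frame of supply between -0.1 and 0.1 m and z of ball6 in the frame of supply between 0.01 and 0.04 m)) and linear speed of each of ball0, ball1, ball2, ball3, ball4, ball5, ball6 below 0.03 m/s); the robot touches nothing.
It fails at once if a bystander (carton, bearing, wrench, screwdriver, oil bottle or hub) is moved by more than 30 mm (distance of any of carton, bearing, wrench, screwdriver, oiler, hub from where it was at the start of the episode above 0.03 m).
It also fails if it takes over 64 s, if anything falls off the work surface, if the arm or the gripper's body presses on something with over 40 N, if the wrist force passes 120 N, or if a joint passes its speed limit or range.

## Working session

There is one attempt and no reset: what is moved stays moved. The work goes in short steps, Python scripts to look and compute and a shell command to move; the robot and the scene stay as the last step left them, time stands still between calls to the robot, and variables do not carry over. Pictures are saved under pics/ and viewed, and the job is handed in when it is done.

```bash
mkdir -p pics; python3 - <<'E'
from bench import get_obs, cams
import cv2
print(get_obs())
for n in ["scene","side","wrist"]:
    p=cams.snapshot(n); cv2.imwrite(f"pics/{n}0.png",p["frame"][:,:,::-1])
    print(n,p["intrinsics"].tolist(),p.get("R"),p.get("t"),p.get("hand_eye"))
E
```

```text
{'time': 0.0, 'joint_positions': array([ 1.20587660e+00,  8.79214922e-02,  1.37227773e+00, -4.27536115e-05,
        1.68361053e+00, -1.03078988e-01]), 'qvel': array([ 2.77543466e-04, -2.15275922e-05, -8.47830844e-04, -1.43068919e-03,
        2.27766174e-03, -1.57624498e-03]), 'joint_torque': array([-3.24103585e-04, -3.40166438e+01, -3.02434015e+01,  7.17181969e-02,
        3.29015718e-02, -1.50947490e-04]), 'tool_pos': array([0.14218431, 0.53073976, 0.21531058]), 'ee_rot': array([-3.13938295e+00, -1.85864906e-04,  2.87974694e+00]), 'wrist_force': array([-0.67112681,  0.18893087,  0.11700188]), 'wrist_torque': array([ 0.01392378,  0.00680433, -0.00256893]), 'width': 0.0936754137390172}
scene [[420.57974722951275, 0.0, 311.63452884278973], [0.0, 420.57974722951275, 192.07822265345618], [0.0, 0.0, 1.0]] [[ 0.06730764  0.99764225 -0.01340259]
 [ 0.82473519 -0.06319193 -0.56197744]
 [-0.56149937  0.02677179 -0.82704397]] [-0.05003194 -0.45560485  2.00229711] None
side [[430.1454713542588, 0.0, 314.5308372129969], [0.0, 430.1454713542588, 199.9731548797084], [0.0, 0.0, 1.0]] [[-9.12628167e-01 -4.08790288e-01 -5.73922046e-04]
 [-2.65585012e-01  5.93987160e-01 -7.59370696e-01]
 [ 3.10764268e-01 -6.92870662e-01 -6.50657987e-01]] [0.50088087 0.21888572 1.27493919] None
wrist [[318.7525368045521, 0.0, 313.7836872045408], [0.0, 318.7525368045521, 203.26186935717172], [0.0, 0.0, 1.0]] None None [[-4.24550992e-04 -9.70430891e-01 -2.41378761e-01  7.02743223e-02]
 [ 9.99998807e-01 -7.70500571e-04  1.33883805e-03 -4.64607957e-04]
 [-1.48523227e-03 -2.41377905e-01  9.70430060e-01 -1.68249399e-01]
 [ 0.00000000e+00  0.00000000e+00  0.00000000e+00  1.00000000e+00]]
```

View pics/scene0.png

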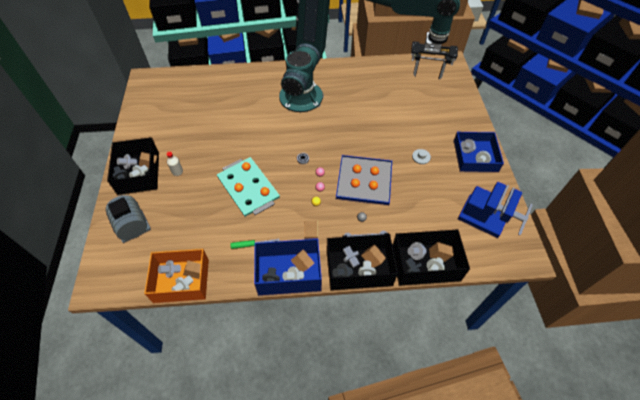

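View pics/side0.png

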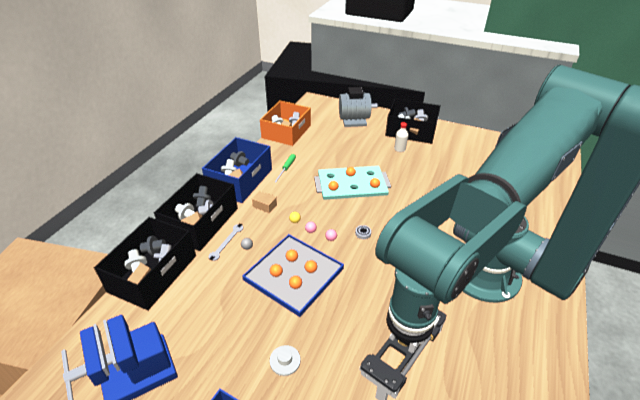

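View pics/wrist0.png

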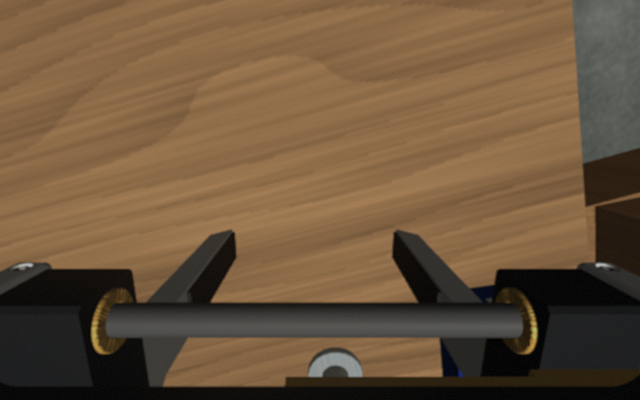

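The scene shows the supply tray at (365,180) with orange balls at (357,169), (376,170), (355,183) and (374,185). The carrier is at (248,187), with balls at (246,167), (239,188) and (265,191), and empty wells near (231,177), (256,181) and (249,203).

Things that could be mistaken for a supply ball:
- Pink balls at (320,172) and (320,187).
- A yellow ball at (316,201).
- A grey ball at (362,216).
- The orange balls already seated in the carrier.

I choose the orange balls inside the blue tray.

```bash
cat > h.py <<'E'
import numpy as np, cv2
from bench import get_obs, cams
from scipy.spatial.transform import Rotation as Ro
def cam(p, obs=None):
    if p.get("R") is not None:
        R=np.array(p["R"]);t=np.array(p["t"]); return R,t
    Rt=Ro.from_euler('xyz',obs["ee_rot"]).as_matrix()
    H=np.array(p["hand_eye"]); Rw=Rt@H[:3,:3]; tw=Rt@H[:3,3]+obs["tool_pos"]
    return Rw.T,-Rw.T@tw
def ray(p,uv,z,obs=None):
    R,t=cam(p,obs);K=np.array(p["intrinsics"])
    d=R.T@np.linalg.solve(K,[uv[0],uv[1],1]);c=-R.T@t
    return c+d*(z-c[2])/d[2]
def proj(p,X,obs=None):
    R,t=cam(p,obs);K=np.array(p["intrinsics"])
    q=(R@np.atleast_2d(X).T).T+t; q=q@K.T; return q[:,:2]/q[:,2:]
E
python3 - <<'E'
from h import *
for n in ["scene","side"]:
    p=cams.snapshot(n)
    for q in ["ball0","carrier","supply","carton","bearing","wrench","screwdriver","oiler","hub"]:
        r=cams.outline_of(p,q)
        z=.0277 if q=="ball0" else .008
        for d in r:
            uv=d["centre"]; m=d["region"]
            col=np.median(p["frame"][m],axis=0) if m.any() else None
            print(n,q,round(d["conf"],2),np.round(uv,1),m.sum(),col,np.round(ray(p,uv,z)[:2],4))
    f=p["frame"]
    c=(slice(140,240),slice(190,430)) if n=="scene" else (slice(140,320),slice(220,420))
    cv2.imwrite(f"pics/{n}_crop.png",cv2.resize(f[c][:,:,::-1],None,fx=3,fy=3,interpolation=cv2.INTER_CUBIC))
E
```

```text
scene ball0 0.6 [360.2 217.1] 58 [118.5 121.  120. ] [0.7004 0.1874]
scene ball0 0.59 [373.5 183.1] 68 [217.5 113.5  39. ] [0.5479 0.2611]
scene ball0 0.56 [318.3 173. ] 66 [216.  121.  147.5] [0.4807 0.0453]
scene ball0 0.54 [319.1 187.9] 65 [220. 122. 152.] [0.5545 0.0428]
scene ball0 0.45 [376.4 172.6] 46 [224.5 109.   33.5] [0.4969 0.2806]
scene ball0 0.37 [357.2 182. ] 46 [228.  115.5  32. ] [0.5375 0.197 ]
scene carrier 0.77 [247.5 186.2] 1946 [142. 230. 211.] [ 0.5103 -0.2444]
scene supply 0.89 [366.3 181.9] 2153 [157. 156. 157.] [0.526  0.2371]
scene supply 0.29 [262.2 192.8] 69 [218. 131.  41.] [ 0.5472 -0.185 ]
scene carton 0.64 [311.9 230.1] 243 [175. 133.  88.] [0.7317 0.0019]
scene wrench 0.55 [350.4 233.2] 35 [127. 129. 142.] [0.7557 0.1448]
scene screwdriver 0.5 [245.  243.1] 125 [ 55. 182.  81.] [ 0.7679 -0.2489]
scene oiler 0.79 [176.2 165.8] 209 [137. 128. 115.] [ 0.3822 -0.5457]
scene oiler 0.39 [246.7 189.9] 2032 [142. 230. 211.] [ 0.5283 -0.2473]
scene hub 0.56 [420.  156.7] 236 [178. 182. 184.] [0.4136 0.4811]
scene hub 0.31 [177.7 165.4] 230 [135. 128. 114.] [ 
[... 686 characters left out ...]
9]
side supply 0.66 [294.8 276.8] 4014 [221. 218. 219.] [0.5026 0.2443]
side carton 0.89 [263.2 201. ] 423 [233. 187. 137.] [ 0.7537 -0.0152]
side carton 0.21 [226.1 238.6] 295 [219. 221. 227.] [0.7714 0.1945]
side bearing 0.71 [362.2 228.9] 170 [155.  156.5 165.5] [ 0.389  -0.0249]
side wrench 0.48 [228.2 236.6] 245 [219. 222. 233.] [0.7702 0.1841]
side wrench 0.48 [291.2 276.7] 4095 [221. 218. 219.] [0.5123 0.2483]
side wrench 0.43 [352.9 183.1] 1833 [210. 254. 251.] [ 0.5006 -0.2395]
side screwdriver 0.55 [285.9 162.4] 161 [106. 221. 135.] [ 0.7865 -0.2553]
side oiler 0.75 [402.4 138.3] 261 [221. 211. 193.] [ 0.4152 -0.6128]
side hub 0.96 [285.2 356.9] 736 [244. 247. 249.] [0.4131 0.4806]
```

View pics/scene_crop.png

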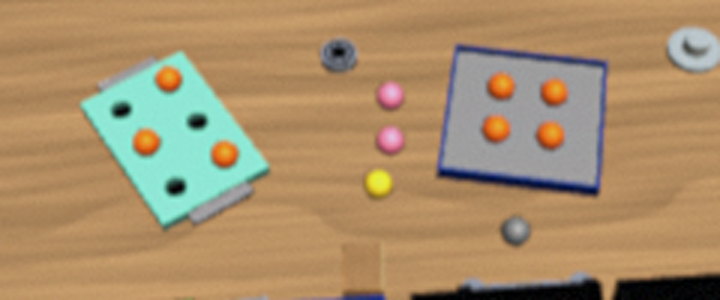

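The close crop confirms the choice: four orange balls sit in the blue tray. The pink, yellow and grey balls lie on the bare bench. Next I'll fit the poses from orange centroids in both views.

```bash
cat > fit.py <<'E'
from h import *
from scipy.optimize import least_squares
def orange(f):
    h=cv2.cvtColor(f,cv2.COLOR_RGB2HSV)
    return cv2.inRange(h,(6,150,120),(19,255,255))
def blobs(p,lo,hi,minA=25):
    n,l,s,c=cv2.connectedComponentsWithStats(orange(p["frame"]))
    return [(c[i],s[i,4]) for i in range(1,n) if lo<=s[i,4]<=hi]
def rects(x,y,th,pts):
    c,s=np.cos(th),np.sin(th); return np.array([[x+c*a-s*b,y+s*a+c*b,.0277] for a,b in pts])
E
python3 - <<'E'
from fit import *
P={n:cams.snapshot(n) for n in ["scene","side"]}
obsv={}
for n,p in P.items():
    L=[]
    for c,a in blobs(p,25,250):
        X=ray(p,c,.0277)
        if .3<X[0]<.72 and abs(X[1])<.42: L.append((c,X)); print(n,np.round(c,1),a,np.round(X[:2],4))
    obsv[n]=L
# triangulate pairs
out=[]
for c,X in obsv["scene"]:
    d,X2,c2=min(((np.hypot(*(X-Y)[:2]),Y,cc) for cc,Y in obsv["side"]),key=lambda q:q[0])
    print(np.round(d,4),np.round(((X+X2)/2)[:2],4)); out.append([c,c2,(X+X2)/2])
sup=[o for o in out if o[2][1]>0]; car=[o for o in out if o[2][1]<0]
def fit(items,pts,x0):
    def res(v):
        W=rects(*v,pts); r=[]
        a=proj(P["scene"],W);b=proj(P["side"],W)
        for o in items:
            k=np.argmin(np.hypot(*(W-o[2])[:,:2].T)); r+=list(a[k]-o[0])+list(b[k]-o[1])
        return r
    s=least_squares(res,x0); return s.x,np.sqrt(np.mean(s.fun**2)),[int(np.argmin(np.hypot(*(rects(*s.x,pts)-o[2])[:,:2].T))) for o in items]
ps=[(-.036,-.036),(.036,-.036),(-.036,.036),(.036,.036)]
m=np.mean([o[2] for o in sup],0)
print(min((fit(sup,ps,[m[0],m[1],t]) for t in np.arange(0,1.57,.2)),key=lambda r:r[1]))
pc=[(a,b) for b in(-.038,.038) for a in(-.076,0,.076)]
# carrier yaw init from teal blob
f=P["side"]["frame"]; 
best=[]
for t in np.arange(-1.57,1.57,.1):
    for dx in np.arange(-.04,.05,.02):
        for dy in np.arange(-.04,.05,.02):
            r=fit(car,pc,[.5+dx,-.25+dy,t])
            best.append(r)
best.sort(key=lambda r:r[1]); seen=[]
for r in best:
    k=tuple(np.round(r[0],2))
    if k not in seen and len(set(r[2]))==3: seen.append(k); print(r, np.round(rects(*r[0],pc)[:,:2],4).tolist())
    if len(seen)>3: break
# teal outline: ray to z=.016
for n,p in P.items():
    d=cams.outline_of(p,"carrier")[0]["region"].astype(np.uint8)
    u=cv2.findContours(d,0,1)[0]; u=max(u,key=len)[:,0]
    W=np.array([ray(p,q,.014)[:2] for q in u]); print(n,cv2.minAreaRect((W*1000).astype(np.float32)))
E
```

```text
scene [245.7 166. ] 46 [ 0.4215 -0.2508]
scene [356.6 168.4] 51 [0.4692 0.2034]
scene [374.4 170.4] 51 [0.4852 0.2742]
scene [355.  182.5] 56 [0.5394 0.1878]
scene [373.1 184.5] 57 [0.5546 0.2586]
scene [238.2 187. ] 47 [ 0.5252 -0.2783]
scene [264.4 190.9] 50 [ 0.5524 -0.1741]
side [350.2 171.9] 43 [ 0.5256 -0.2749]
side [374.5 183.3] 46 [ 0.421  -0.2462]
side [333.1 186.3] 44 [ 0.5516 -0.1693]
side [291.7 255.8] 76 [0.5387 0.1902]
side [310.8 266.9] 78 [0.4683 0.2062]
side [276.  270.7] 80 [0.5547 0.2607]
side [295.3 282.5] 89 [0.4846 0.2763]
0.0046 [ 0.4213 -0.2485]
0.003 [0.4688 0.2048]
0.0022 [0.4849 0.2752]
0.0025 [0.5391 0.189 ]
0.0022 [0.5546 0.2596]
0.0035 [ 0.5254 -0.2766]
0.0048 [ 0.552  -0.1717]
(array([0.5118064 , 0.23231102, 1.34894374]), np.float64(0.22724884141945403), [2, 3, 0, 1])
(array([ 0.50632933, -0.24390036,  0.5308608 ]), np.float64(0.31467524412730363), [3, 1, 5]) [[0.46, -0.3151], [0.5256, -0.2767], [0.5911, -0.2382], [0.4216, -0.2496], [0.4871, -0.2111], [0.5526, -0.1727]]
(array([ 0.48960381, -0.22563899,  0.93818588]), np.float64(3.4709671176253227), [3, 1, 2]) [[0.4753, -0.3094], [0.5203, -0.2481], [0.5652, -0.1868], [0.414, -0.2645], [0.459, -0.2032], [0.5039, -0.1419]]
(array([ 0.49782438, -0.22085916,  0.14196781]), np.float64(3.509338864378577), [0, 1, 5]) [[0.428, -0.2692], [0.5032, -0.2585], [0.5784, -0.2477], [0.4172, -0.194], [0.4924, -0.1832], [0.5677, -0.1725]]
(array([ 0.52788698, -0.22669012, -0.2598177 ]), np.float64(3.5234632679654694), [0, 1, 4]) [[0.4447, -0.2439], [0.5181, -0.2634], [0.5916, -0.2829], [0.4642, -0.1704], [0.5376, -0.19], [0.6111, -0.2095]]
scene ((508.46807861328125, -243.92959594726562), (276.1842346191406, 165.37298583984375), 29.265871047973633)
side ((506.2449951171875, -241.24017333984375), (272.2600402832031, 179.23167419433594), 30.147573471069336)
```

```bash
cat > d.py <<'E'
import sys
from h import *
o=get_obs()
def delta(tgt,yawt=None):
    R=Ro.from_euler('xyz',o["ee_rot"]).as_matrix()
    return np.round(100*R.T@(np.array(tgt)-o["tool_pos"]),2)
if __name__=="__main__":
    t=[float(v) for v in sys.argv[1:4]]
    print("t",o["time"],"pos",np.round(o["tool_pos"],4),"yaw",np.degrees(o["ee_rot"]).round(2),"w",round(o["width"],4),"F",o["wrist_force"].round(1),"delta cm",delta(t))
E
python3 d.py .469 .2048 .13
```

```text
t 1.35 pos [0.1423 0.5313 0.2165] yaw [179.99  -0.   165.  ] w 0.0941 F [ 0.3 -0.3  0.4] delta cm [-40.   -23.08   8.65]
```

```bash
python3 -m crank '[{"tx":-3,"ty":-1.7,"tz":0.6,"grip":0.6},{"tx":-4.7,"ty":-2.7,"tz":1},{"tx":-4.7,"ty":-2.7,"tz":1},{"tx":-4.7,"ty":-2.7,"tz":1},{"tx":-4.7,"ty":-2.7,"tz":1},{"tx":-4.7,"ty":-2.7,"tz":1},{"tx":-4.7,"ty":-2.7,"tz":1},{"tx":-4.7,"ty":-2.7,"tz":1},{"tx":-4,"ty":-2.4,"tz":1.1},{"tz":0},{"tz":0}]'; python3 - <<'E'
from fit import *
o=get_obs(); p=cams.snapshot("wrist")
print(o["tool_pos"],o["width"])
for c,a in blobs(p,150,9000):
    print(np.round(c,1),a,np.round(ray(p,c,.0277,o)[:2],4))
W=rects(.5118,.2323,1.34894,[(-.036,-.036),(.036,-.036),(-.036,.036),(.036,.036)])
f=p["frame"][:,:,::-1].copy()
for u in proj(p,W,o): cv2.drawMarker(f,tuple(int(v) for v in u),(255,0,0),0,10)
cv2.imwrite("pics/w1.png",f); print(np.round(W,4),proj(p,W,o).round(1))
E
python3 d.py .469 .2048 .13
```

```text
[0.14234938 0.5312791  0.21651416] 0.09409111087217757
[[0.539  0.1893 0.0277]
 [0.5548 0.2595 0.0277]
 [0.4688 0.2051 0.0277]
 [0.4846 0.2753 0.0277]] [[161.7 497.2]
 [209.7 495.7]
 [153.9 459.9]
 [203.7 458.3]]
t 1.4 pos [0.1424 0.5313 0.2165] yaw [179.99   0.   165.  ] w 0.0939 F [ 0.5 -0.5 -0.2] delta cm [-40.   -23.08   8.65]invalid input at $[0]: expected keys tx, ty, tz, twist, grip
```

View pics/w1.png

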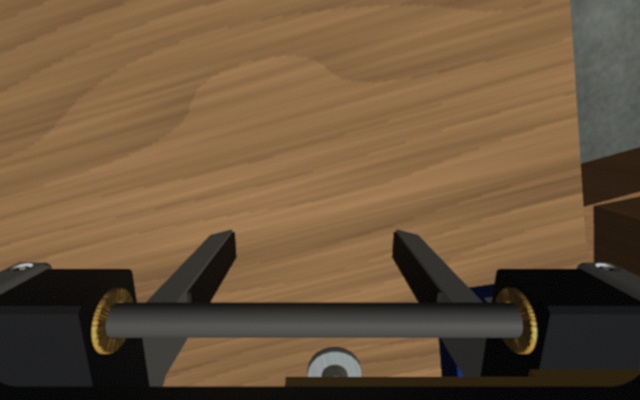

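The move was refused because every row must carry all five keys, and the picture is unchanged. I'll retype the rows in full.

```bash
python3 -m crank '[{"tx":-3,"ty":-1.7,"tz":0.6,"twist":0,"grip":0.6},{"tx":-4.7,"ty":-2.7,"tz":1,"twist":0,"grip":0.6},{"tx":-4.7,"ty":-2.7,"tz":1,"twist":0,"grip":0.6},{"tx":-4.7,"ty":-2.7,"tz":1,"twist":0,"grip":0.6},{"tx":-4.7,"ty":-2.7,"tz":1,"twist":0,"grip":0.6},{"tx":-4.7,"ty":-2.7,"tz":1,"twist":0,"grip":0.6},{"tx":-4.7,"ty":-2.7,"tz":1,"twist":0,"grip":0.6},{"tx":-4.7,"ty":-2.7,"tz":1,"twist":0,"grip":0.6},{"tx":-4,"ty":-2.4,"tz":1.1,"twist":0,"grip":0.6},{"tx":0,"ty":0,"tz":0,"twist":0,"grip":0.6},{"tx":0,"ty":0,"tz":0,"twist":0,"grip":0.6}]'; cat > wl.py <<'E'
import sys
from fit import *
o=get_obs(); p=cams.snapshot("wrist")
print(o["tool_pos"],o["width"])
for c,a in blobs(p,150,9000):
    print(np.round(c,1),a,np.round(ray(p,c,.0277,o)[:2],4))
W=np.vstack([rects(.5118,.2323,1.34894,[(-.036,-.036),(.036,-.036),(-.036,.036),(.036,.036)]),rects(.50633,-.2439,.5309,[(a,b) for b in(-.038,.038) for a in(-.076,0,.076)])])
f=p["frame"][:,:,::-1].copy()
for u in proj(p,W,o): cv2.drawMarker(f,tuple(int(v) for v in u),(255,0,0),0,10)
cv2.imwrite("pics/"+sys.argv[1],f)
E
python3 wl.py w2.png; python3 d.py .469 .2048 .13
```

```text
time: 2.78
tool_pos: [0.4679, 0.2062, 0.1296]
ee_rot: [3.141, -0.001, 2.88]
wrist_force: [-0.0, 0.5, 0.2]
width: 0.0564
[0.46794646 0.20620293 0.12956267] 0.056360370339638644
[398.  205.6] 1218 [0.4861 0.2777]
[314.1 208.7] 1248 [0.4697 0.2059]
[317.6 285. ] 1042 [0.5417 0.19  ]
t 2.825 pos [0.4678 0.2067 0.1299] yaw [179.96  -0.   165.05] w 0.0563 F [ 1.3  0.1 -0.5] delta cm [-0.17 -0.15 -0.01]
```

View pics/w2.png

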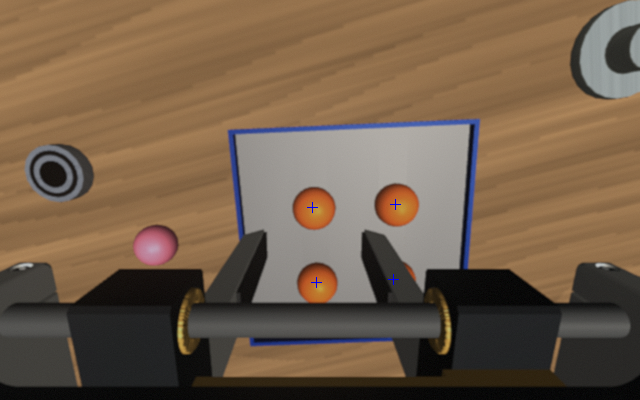

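The wrist picture shows two tray balls at (314,208) and (397,205), a third at (317,285), and the fourth behind the right finger. The predicted marks lie on them within 2 mm. I'll go down on the ball at (314,208).

```bash
python3 -m crank '[{"tx":-0.15,"ty":-0.05,"tz":3,"twist":0,"grip":0.6},{"tx":0,"ty":0,"tz":3.5,"twist":0,"grip":0.6},{"tx":0,"ty":0,"tz":2.4,"twist":0,"grip":0.6},{"tx":0,"ty":0,"tz":1.2,"twist":0,"grip":0.6},{"tx":0,"ty":0,"tz":0,"twist":0,"grip":0.6},{"tx":0,"ty":0,"tz":0,"twist":0,"grip":0.25},{"tx":0,"ty":0,"tz":0,"twist":0,"grip":0.25},{"tx":0,"ty":0,"tz":0,"twist":0,"grip":0.25},{"tx":0,"ty":0,"tz":0,"twist":0,"grip":0.25}]';python3 d.py .4693 .2055 .028
```

```text
time: 3.95
tool_pos: [0.4704, 0.2053, 0.0295]
ee_rot: [3.14, 0.002, 2.88]
wrist_force: [-0.8, 0.9, 3.2]
width: 0.0367
t 3.95 pos [0.4704 0.2053 0.0295] yaw [1.7992e+02 1.0000e-01 1.6499e+02] w 0.0367 F [-0.8  0.9  3.2] delta cm [ 0.11 -0.    0.15]
```

```bash
python3 -m crank '[{"tx":0,"ty":0,"tz":-1.5,"twist":0,"grip":0.25},{"tx":0,"ty":0,"tz":-3,"twist":0,"grip":0.25},{"tx":0,"ty":0,"tz":-3.5,"twist":0,"grip":0.25},{"tx":0,"ty":0,"tz":-2,"twist":0,"grip":0.25},{"tx":0,"ty":0,"tz":0,"twist":0,"grip":0.25},{"tx":0,"ty":0,"tz":0,"twist":0,"grip":0.25}]';python3 d.py .4871 -.2111 .13; python3 wl.py w3.png
```

```text
time: 4.7
tool_pos: [0.4689, 0.2047, 0.1276]
ee_rot: [-3.141, -0.001, 2.88]
wrist_force: [0.3, 0.5, -0.5]
width: 0.0368
t 4.7 pos [0.4689 0.2047 0.1276] yaw [-1.7995e+02 -8.0000e-02  1.6500e+02] w 0.0368 F [ 0.3  0.5 -0.5] delta cm [-12.52 -39.7   -0.22]
[0.46891951 0.204741   0.12762794] 0.03679881865418296
[400.2 204.7] 1245 [0.486  0.2777]
[315.6 258.6] 3704 [0.5156 0.1938]
```

View pics/w3.png

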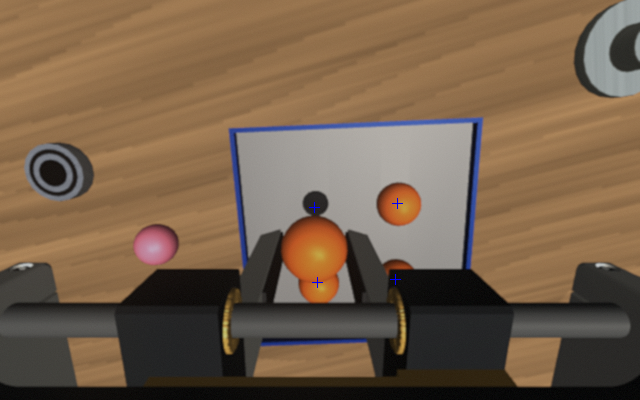

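The ball is held at (315,250) and its rest at (315,203) is empty. Now over to well 4.

```bash
python3 -m crank '[{"tx":-0.8,"ty":-2.6,"tz":0,"twist":0,"grip":0.25},{"tx":-1.5,"ty":-4.8,"tz":0,"twist":0,"grip":0.25},{"tx":-1.5,"ty":-4.8,"tz":0,"twist":0,"grip":0.25},{"tx":-1.5,"ty":-4.8,"tz":0,"twist":0,"grip":0.25},{"tx":-1.5,"ty":-4.8,"tz":0,"twist":0,"grip":0.25},{"tx":-1.5,"ty":-4.8,"tz":0,"twist":0,"grip":0.25},{"tx":-1.5,"ty":-4.8,"tz":0,"twist":0,"grip":0.25},{"tx":-1.5,"ty":-4.8,"tz":0,"twist":0,"grip":0.25},{"tx":-1.2,"ty":-3.5,"tz":0,"twist":0,"grip":0.25},{"tx":0,"ty":0,"tz":0,"twist":0,"grip":0.25},{"tx":0,"ty":0,"tz":0,"twist":0,"grip":0.25},{"tx":0,"ty":0,"tz":0,"twist":0,"grip":0.25}]';python3 d.py .4871 -.2111 .13; python3 wl.py w4.png
```

```text
time: 6.25
tool_pos: [0.4874, -0.2095, 0.128]
ee_rot: [3.141, -0.001, 2.881]
wrist_force: [-0.9, 0.3, -0.4]
width: 0.0368
t 6.25 pos [ 0.4874 -0.2095  0.128 ] yaw [ 1.7996e+02 -5.0000e-02  1.6509e+02] w 0.0368 F [-0.9  0.3 -0.4] delta cm [-0.01 -0.16 -0.2 ]
[ 0.48738288 -0.20948107  0.12802267] 0.03681956743374351
[247.7 143.3] 1466 [ 0.4203 -0.2483]
[314.8 251.2] 2871 [ 0.5272 -0.2192]
[242.6 259.4] 239 [ 0.5179 -0.2845]
[384.7 258.7] 252 [ 0.5506 -0.1598]
```

View pics/w4.png

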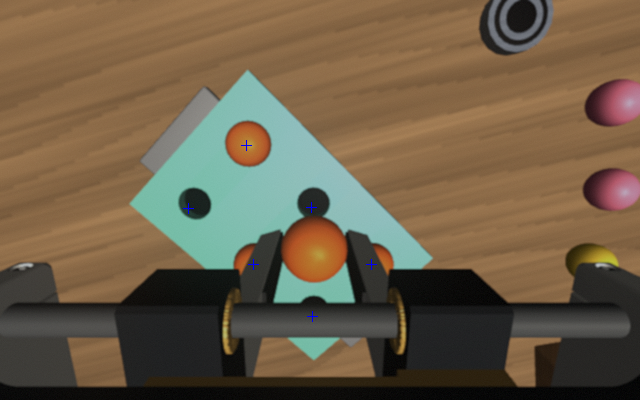

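```bash
python3 - <<'E'
from fit import *
o=get_obs(); p=cams.snapshot("wrist"); g=p["frame"].max(2)
for (x,y) in [(195,203),(313,200)]:
    m=np.zeros_like(g); m[y-22:y+ (22 if x<300 else 14),x-22:x+22]=(g[y-22:y+(22 if x<300 else 14),x-22:x+22]<75)
    c=max(cv2.findContours(m,0,1)[0],key=cv2.contourArea); e=cv2.fitEllipse(c)
    print(e,[ray(p,e[0],z,o)[:2].round(4) for z in(.016,.010)])
E
```

```text
((194.73745727539062, 202.60975646972656), (28.00193977355957, 30.693511962890625), 125.1025390625) [array([ 0.4585, -0.3134]), array([ 0.4594, -0.316 ])]
((313.1256103515625, 201.3356170654297), (26.15261459350586, 30.486488342285156), 90.4476318359375) [array([ 0.4851, -0.2095]), array([ 0.4865, -0.2099])]
```

```bash
python3 -m crank '[{"tx":0.1,"ty":-0.1,"tz":3,"twist":0,"grip":0.25},{"tx":0,"ty":0,"tz":3.4,"twist":0,"grip":0.25},{"tx":0,"ty":0,"tz":2.2,"twist":0,"grip":0.25},{"tx":0,"ty":0,"tz":1.1,"twist":0,"grip":0.25},{"tx":0,"ty":0,"tz":0,"twist":0,"grip":0.25},{"tx":0,"ty":0,"tz":0,"twist":0,"grip":0.25}]';python3 d.py .4863 -.2103 .031
```

```text
time: 7.1
tool_pos: [0.4869, -0.2118, 0.0325]
ee_rot: [-3.141, 0.002, 2.88]
wrist_force: [-0.9, -0.6, 0.5]
width: 0.0369
t 7.1 pos [ 0.4869 -0.2118  0.0325] yaw [-1.7996e+02  9.0000e-02  1.6502e+02] w 0.0369 F [-0.9 -0.6  0.5] delta cm [0.1  0.13 0.15]
```

Within 1.6 mm of the well point. I'll release, rise and look.

```bash
python3 -m crank '[{"tx":0,"ty":0.1,"tz":0.15,"twist":0,"grip":0.25},{"tx":0,"ty":0,"tz":0,"twist":0,"grip":0.58},{"tx":0,"ty":0,"tz":0,"twist":0,"grip":0.58},{"tx":0,"ty":0,"tz":0,"twist":0,"grip":0.58},{"tx":0,"ty":0,"tz":-2,"twist":0,"grip":0.58},{"tx":0,"ty":0,"tz":-4,"twist":0,"grip":0.6},{"tx":0,"ty":0,"tz":-4,"twist":0,"grip":0.6},{"tx":0,"ty":0,"tz":0,"twist":0,"grip":0.6},{"tx":0,"ty":0,"tz":0,"twist":0,"grip":0.6}]';python3 d.py .4854 .2765 .13;python3 wl.py w5.png
```

```text
time: 8.22
tool_pos: [0.4861, -0.2103, 0.129]
ee_rot: [3.141, -0.001, 2.88]
wrist_force: [-0.3, 0.0, -0.5]
width: 0.0565
t 8.225 pos [ 0.4861 -0.2103  0.129 ] yaw [ 1.7997e+02 -7.0000e-02  1.6500e+02] w 0.0565 F [-0.3  0.  -0.5] delta cm [12.67 47.   -0.06]
[ 0.48612424 -0.2103318   0.12901401] 0.05649861123405025
[249.3 144.7] 1445 [ 0.4204 -0.2483]
[315. 208.] 1187 [ 0.4873 -0.2096]
[267.7 269.3] 271 [ 0.5322 -0.2666]
[361.9 271.5] 152 [ 0.5569 -0.1835]
```

View pics/w5.png

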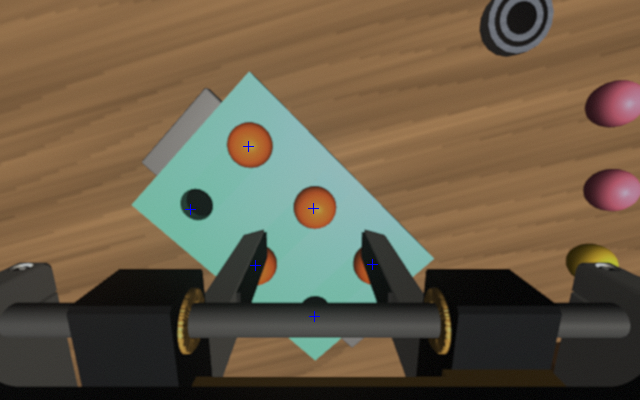

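The ball sits in well 4 at (315,208), within 1 mm of the predicted mark. Next is the tray ball at (0.485, 0.277).

```bash
python3 -m crank '[{"tx":0.8,"ty":2.6,"tz":0,"twist":0,"grip":0.6},{"tx":1.4,"ty":5.2,"tz":0,"twist":0,"grip":0.6},{"tx":1.4,"ty":5.2,"tz":0,"twist":0,"grip":0.6},{"tx":1.4,"ty":5.2,"tz":0,"twist":0,"grip":0.6},{"tx":1.4,"ty":5.2,"tz":0,"twist":0,"grip":0.6},{"tx":1.4,"ty":5.2,"tz":0,"twist":0,"grip":0.6},{"tx":1.4,"ty":5.2,"tz":0,"twist":0,"grip":0.6},{"tx":1.4,"ty":5.2,"tz":0,"twist":0,"grip":0.6},{"tx":1.4,"ty":5.2,"tz":0,"twist":0,"grip":0.6},{"tx":0.7,"ty":2.8,"tz":0,"twist":0,"grip":0.6},{"tx":0,"ty":0,"tz":0,"twist":0,"grip":0.6},{"tx":0,"ty":0,"tz":0,"twist":0,"grip":0.6}]';python3 d.py .4854 .2765 .028;python3 wl.py w6.png
```

```text
time: 9.78
tool_pos: [0.4849, 0.2752, 0.1285]
ee_rot: [-3.139, -0.002, 2.88]
wrist_force: [0.1, -0.9, 0.3]
width: 0.0563
t 9.775 pos [0.4849 0.2752 0.1285] yaw [-1.7987e+02 -1.1000e-01  1.6499e+02] w 0.0563 F [ 0.1 -0.9  0.3] delta cm [-0.03  0.16 10.05]
[0.48492319 0.27523861 0.12850455] 0.05629453185200794
[315.4 207.5] 1267 [0.4855 0.2762]
[318.8 284.3] 1070 [0.5574 0.2603]
```

View pics/w6.png

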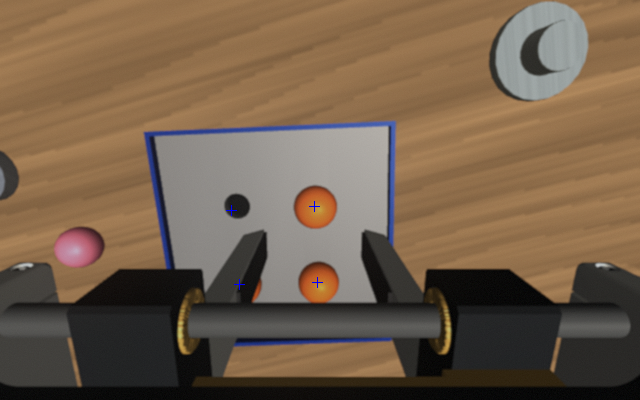

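The target ball is at (315,207), between the fingers as expected. Down, grip and lift.

```bash
python3 -m crank '[{"tx":0,"ty":0.1,"tz":3,"twist":0,"grip":0.6},{"tx":0,"ty":0,"tz":3.5,"twist":0,"grip":0.6},{"tx":0,"ty":0,"tz":2.4,"twist":0,"grip":0.6},{"tx":0,"ty":0,"tz":1.1,"twist":0,"grip":0.6},{"tx":0,"ty":0,"tz":0,"twist":0,"grip":0.6},{"tx":0,"ty":0,"tz":0,"twist":0,"grip":0.25},{"tx":0,"ty":0,"tz":0,"twist":0,"grip":0.25},{"tx":0,"ty":0,"tz":0,"twist":0,"grip":0.25},{"tx":0,"ty":0,"tz":0,"twist":0,"grip":0.25}]'; python3 -m crank '[{"tx":0,"ty":0,"tz":-1.5,"twist":0,"grip":0.25},{"tx":0,"ty":0,"tz":-3,"twist":0,"grip":0.25},{"tx":0,"ty":0,"tz":-3.5,"twist":0,"grip":0.25},{"tx":0,"ty":0,"tz":-2,"twist":0,"grip":0.25},{"tx":0,"ty":0,"tz":0,"twist":0,"grip":0.25},{"tx":0,"ty":0,"tz":0,"twist":0,"grip":0.25}]';python3 d.py .4598 -.3146 .13
```

```text
time: 10.95
tool_pos: [0.4864, 0.2764, 0.0312]
ee_rot: [-3.141, 0.002, 2.88]
wrist_force: [-1.4, -4.8, 6.6]
width: 0.037
time: 11.7
tool_pos: [0.4853, 0.2774, 0.1292]
ee_rot: [-3.142, -0.001, 2.88]
wrist_force: [-0.2, 0.5, -0.3]
width: 0.0363
t 11.7 pos [0.4853 0.2774 0.1292] yaw [-1.7999e+02 -7.0000e-02  1.6502e+02] w 0.0363 F [-0.2  0.5 -0.3] delta cm [-12.85 -57.85  -0.1 ]
```

```bash
python3 -m crank '[{"tx":-0.6,"ty":-2.6,"tz":0,"twist":0,"grip":0.25},{"tx":-1.25,"ty":-5.6,"tz":0,"twist":0,"grip":0.25},{"tx":-1.25,"ty":-5.6,"tz":0,"twist":0,"grip":0.25},{"tx":-1.25,"ty":-5.6,"tz":0,"twist":0,"grip":0.25},{"tx":-1.25,"ty":-5.6,"tz":0,"twist":0,"grip":0.25},{"tx":-1.25,"ty":-5.6,"tz":0,"twist":0,"grip":0.25},{"tx":-1.25,"ty":-5.6,"tz":0,"twist":0,"grip":0.25},{"tx":-1.25,"ty":-5.6,"tz":0,"twist":0,"grip":0.25},{"tx":-1.25,"ty":-5.6,"tz":0,"twist":0,"grip":0.25},{"tx":-1.25,"ty":-5.6,"tz":0,"twist":0,"grip":0.25},{"tx":-0.6,"ty":-3,"tz":0,"twist":0,"grip":0.25},{"tx":-0.4,"ty":-1.8,"tz":0,"twist":0,"grip":0.25}]'; python3 -m crank '[{"tx":0,"ty":0,"tz":0,"twist":0,"grip":0.25},{"tx":0,"ty":0,"tz":0,"twist":0,"grip":0.25}]';python3 d.py .4598 -.3146 .031;python3 wl.py w7.png
```

```text
time: 13.2
tool_pos: [0.4594, -0.3152, 0.1281]
ee_rot: [3.14, -0.003, 2.878]
wrist_force: [0.1, 0.5, -0.9]
width: 0.0364
time: 13.45
tool_pos: [0.4605, -0.3129, 0.1295]
ee_rot: [3.14, -0.001, 2.881]
wrist_force: [-0.1, 0.1, -0.4]
width: 0.0368
t 13.45 pos [ 0.4605 -0.3129  0.1295] yaw [ 1.7993e+02 -4.0000e-02  1.6507e+02] w 0.0368 F [-0.1  0.1 -0.4] delta cm [ 0.02 -0.19  9.85]
[ 0.46048773 -0.31294422  0.12954651] 0.036804772593330405
[378.3 142.4] 1340 [ 0.4208 -0.2466]
[438.4 206.2] 1147 [ 0.4882 -0.2073]
[314.6 250.4] 2875 [ 0.5001 -0.3227]
[384.1 258. ] 250 [ 0.5237 -0.2634]
[493.6 264. ] 986 [ 0.5557 -0.1674]
```

View pics/w7.png

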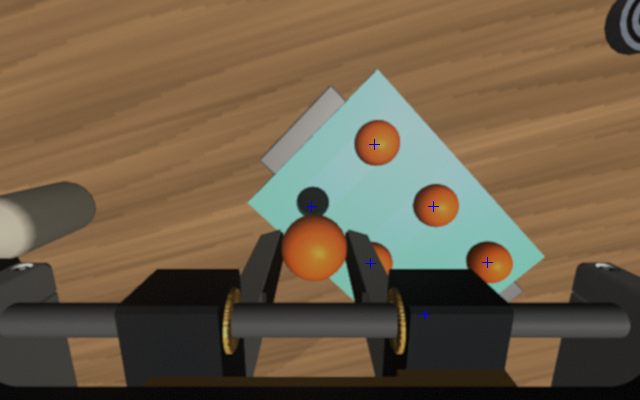

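The held ball hides little: well 0's hole is at (313,202), right under the grasp line. The oil bottle at the left edge is well clear. Going down.

```bash
python3 -m crank '[{"tx":0,"ty":-0.1,"tz":3,"twist":0,"grip":0.25},{"tx":0,"ty":0,"tz":3.4,"twist":0,"grip":0.25},{"tx":0,"ty":0,"tz":2.2,"twist":0,"grip":0.25},{"tx":0,"ty":0,"tz":1.2,"twist":0,"grip":0.25},{"tx":0,"ty":0,"tz":0,"twist":0,"grip":0.25},{"tx":0,"ty":0,"tz":0,"twist":0,"grip":0.25}]';python3 d.py .4598 -.3146 .031
```

```text
time: 14.25
tool_pos: [0.4607, -0.3153, 0.0329]
ee_rot: [-3.141, 0.001, 2.88]
wrist_force: [-0.5, 0.3, -0.3]
width: 0.0368
t 14.25 pos [ 0.4607 -0.3153  0.0329] yaw [-1.7997e+02  8.0000e-02  1.6503e+02] w 0.0368 F [-0.5  0.3 -0.3] delta cm [0.11 0.05 0.19]
```

```bash
python3 -m crank '[{"tx":0,"ty":0,"tz":0.1,"twist":0,"grip":0.25},{"tx":0,"ty":0,"tz":0,"twist":0,"grip":0.58},{"tx":0,"ty":0,"tz":0,"twist":0,"grip":0.58},{"tx":0,"ty":0,"tz":0,"twist":0,"grip":0.58},{"tx":0,"ty":0,"tz":-2,"twist":0,"grip":0.58},{"tx":0,"ty":0,"tz":-4,"twist":0,"grip":0.6},{"tx":0,"ty":0,"tz":-4,"twist":0,"grip":0.6},{"tx":0,"ty":0,"tz":0,"twist":0,"grip":0.6},{"tx":0,"ty":0,"tz":0,"twist":0,"grip":0.6}]';python3 d.py .54 .1895 .13;python3 wl.py w8.png
```

```text
time: 15.38
tool_pos: [0.4597, -0.315, 0.1299]
ee_rot: [3.141, -0.001, 2.88]
wrist_force: [-0.3, 0.7, -0.5]
width: 0.0565
t 15.375 pos [ 0.4597 -0.315   0.1299] yaw [ 1.7996e+02 -7.0000e-02  1.6500e+02] w 0.0565 F [-0.3  0.7 -0.5] delta cm [5.300e+00 5.081e+01 3.000e-02]
[ 0.45966253 -0.31498276  0.12992717] 0.056544630023223186
[380.9 142.8] 1334 [ 0.421  -0.2466]
[315.5 206.4] 1199 [ 0.4598 -0.3135]
[441.  206.3] 1138 [ 0.4883 -0.2071]
[496.8 258.7] 635 [ 0.5506 -0.166 ]
```

View pics/w8.png

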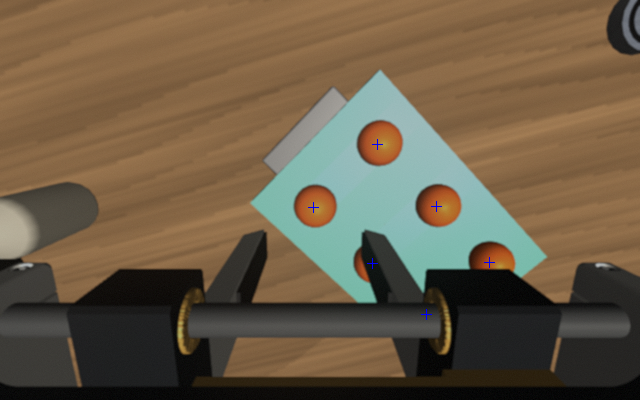

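Well 0 now holds a ball at (315,206), on its mark. Next is the tray ball at (0.540, 0.190).

```bash
python3 -m crank '[{"tx":0.3,"ty":2.6,"tz":0,"twist":0,"grip":0.6},{"tx":0.55,"ty":5.4,"tz":0,"twist":0,"grip":0.6},{"tx":0.55,"ty":5.4,"tz":0,"twist":0,"grip":0.6},{"tx":0.55,"ty":5.4,"tz":0,"twist":0,"grip":0.6},{"tx":0.55,"ty":5.4,"tz":0,"twist":0,"grip":0.6},{"tx":0.55,"ty":5.4,"tz":0,"twist":0,"grip":0.6},{"tx":0.55,"ty":5.4,"tz":0,"twist":0,"grip":0.6},{"tx":0.55,"ty":5.4,"tz":0,"twist":0,"grip":0.6},{"tx":0.55,"ty":5.4,"tz":0,"twist":0,"grip":0.6},{"tx":0.4,"ty":3.2,"tz":0,"twist":0,"grip":0.6},{"tx":0.2,"ty":1.8,"tz":0,"twist":0,"grip":0.6},{"tx":0,"ty":0,"tz":0,"twist":0,"grip":0.6}]';python3 -m crank '[{"tx":0,"ty":0,"tz":0,"twist":0,"grip":0.6}]';python3 d.py .54 .1895 .028;python3 wl.py w9.png
```

```text
time: 16.92
tool_pos: [0.5397, 0.1893, 0.1295]
ee_rot: [-3.14, -0.002, 2.881]
wrist_force: [-0.5, -0.6, -0.2]
width: 0.0563
time: 17.05
tool_pos: [0.5402, 0.1878, 0.1305]
ee_rot: [-3.14, -0.001, 2.879]
wrist_force: [0.7, 0.3, -0.2]
width: 0.0567
t 17.05 pos [0.5402 0.1878 0.1305] yaw [-1.7994e+02 -4.0000e-02  1.6493e+02] w 0.0567 F [ 0.7  0.3 -0.2] delta cm [ 0.05  0.17 10.25]
[0.54017051 0.18784339 0.13045514] 0.05667966187082838
[400.6 202.4] 1225 [0.5563 0.262 ]
[316.6 205.6] 1252 [0.54   0.1903]
```

View pics/w9.png

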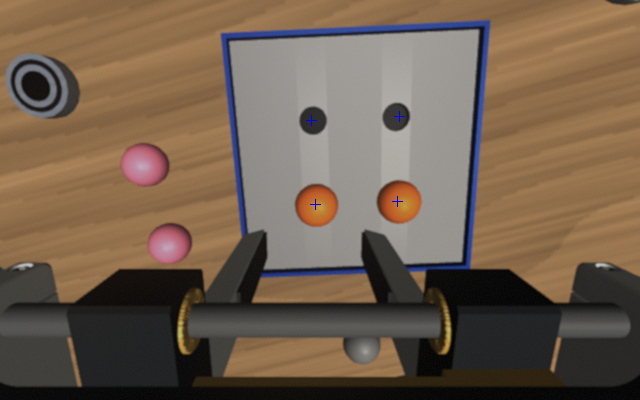

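Two orange balls remain in the tray at (316,205) and (399,202). I'm taking the left one, which lies between the fingers.

```bash
python3 -m crank '[{"tx":0.1,"ty":0.1,"tz":3,"twist":0,"grip":0.6},{"tx":0,"ty":0,"tz":3.5,"twist":0,"grip":0.6},{"tx":0,"ty":0,"tz":2.4,"twist":0,"grip":0.6},{"tx":0,"ty":0,"tz":1.2,"twist":0,"grip":0.6},{"tx":0,"ty":0,"tz":0,"twist":0,"grip":0.6},{"tx":0,"ty":0,"tz":0,"twist":0,"grip":0.25},{"tx":0,"ty":0,"tz":0,"twist":0,"grip":0.25},{"tx":0,"ty":0,"tz":0,"twist":0,"grip":0.25},{"tx":0,"ty":0,"tz":0,"twist":0,"grip":0.25}]'; python3 -m crank '[{"tx":0,"ty":0,"tz":-1.5,"twist":0,"grip":0.25},{"tx":0,"ty":0,"tz":-3,"twist":0,"grip":0.25},{"tx":0,"ty":0,"tz":-3.5,"twist":0,"grip":0.25},{"tx":0,"ty":0,"tz":-2,"twist":0,"grip":0.25},{"tx":0,"ty":0,"tz":0,"twist":0,"grip":0.25},{"tx":0,"ty":0,"tz":0,"twist":0,"grip":0.25}]';python3 d.py .591 -.2375 .13
```

```text
time: 18.23
tool_pos: [0.5405, 0.1902, 0.0311]
ee_rot: [3.141, 0.002, 2.88]
wrist_force: [-0.9, -2.1, 4.1]
width: 0.0369
time: 18.98
tool_pos: [0.539, 0.1904, 0.1291]
ee_rot: [-3.141, -0.002, 2.88]
wrist_force: [0.4, -0.1, -0.6]
width: 0.0365
t 18.975 pos [0.539  0.1904 0.1291] yaw [-1.7997e+02 -9.0000e-02  1.6501e+02] w 0.0365 F [ 0.4 -0.1 -0.6] delta cm [-16.09 -39.99  -0.1 ]
```

```bash
python3 -m crank '[{"tx":-0.9,"ty":-2.2,"tz":0,"twist":0,"grip":0.25},{"tx":-1.9,"ty":-4.7,"tz":0,"twist":0,"grip":0.25},{"tx":-1.9,"ty":-4.7,"tz":0,"twist":0,"grip":0.25},{"tx":-1.9,"ty":-4.7,"tz":0,"twist":0,"grip":0.25},{"tx":-1.9,"ty":-4.7,"tz":0,"twist":0,"grip":0.25},{"tx":-1.9,"ty":-4.7,"tz":0,"twist":0,"grip":0.25},{"tx":-1.9,"ty":-4.7,"tz":0,"twist":0,"grip":0.25},{"tx":-1.9,"ty":-4.7,"tz":0,"twist":0,"grip":0.25},{"tx":-1.2,"ty":-3.1,"tz":0,"twist":0,"grip":0.25},{"tx":-0.7,"ty":-1.8,"tz":0,"twist":0,"grip":0.25},{"tx":0,"ty":0,"tz":0,"twist":0,"grip":0.25},{"tx":0,"ty":0,"tz":0,"twist":0,"grip":0.25}]';python3 d.py .591 -.2375 .031;python3 wl.py w10.png
```

```text
time: 20.48
tool_pos: [0.5916, -0.2363, 0.1295]
ee_rot: [3.141, -0.001, 2.881]
wrist_force: [-0.5, 0.9, -0.5]
width: 0.0369
t 20.475 pos [ 0.5916 -0.2363  0.1295] yaw [ 1.7994e+02 -6.0000e-02  1.6507e+02] w 0.0369 F [-0.5  0.9 -0.5] delta cm [ 0.01 -0.14  9.85]
[ 0.59155332 -0.23626689  0.12952361] 0.03688955240817814
[240.4   8.4] 765 [ 0.4271 -0.2499]
[174.1  73.1] 1700 [ 0.4572 -0.3149]
[312.3  73.1] 1606 [ 0.4855 -0.2091]
[247.  143.2] 1443 [ 0.5242 -0.2759]
[378.3 143. ] 1336 [ 0.5523 -0.1701]
[314.9 251.5] 2879 [ 0.6323 -0.2461]
```

View pics/w10.png

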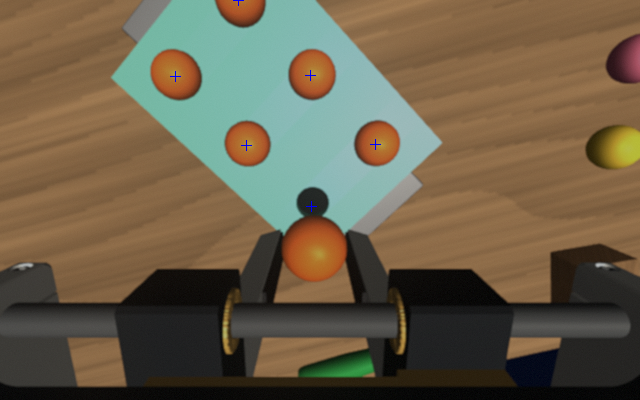

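Five balls are seated. The last hole, well 2, is at (313,203) under the held ball. The carton at (595,258) and the screwdriver at (340,367) are clear. Going down.

```bash
python3 -m crank '[{"tx":0,"ty":-0.1,"tz":3,"twist":0,"grip":0.25},{"tx":0,"ty":0,"tz":3.4,"twist":0,"grip":0.25},{"tx":0,"ty":0,"tz":2.2,"twist":0,"grip":0.25},{"tx":0,"ty":0,"tz":1.2,"twist":0,"grip":0.25},{"tx":0,"ty":0,"tz":0,"twist":0,"grip":0.25},{"tx":0,"ty":0,"tz":0,"twist":0,"grip":0.25}]';python3 d.py .591 -.2375 .031
```

```text
time: 21.28
tool_pos: [0.592, -0.2385, 0.0331]
ee_rot: [-3.141, 0.002, 2.88]
wrist_force: [0.4, 0.1, -0.5]
width: 0.0371
t 21.275 pos [ 0.592  -0.2385  0.0331] yaw [-1.7999e+02  9.0000e-02  1.6503e+02] w 0.0371 F [ 0.4  0.1 -0.5] delta cm [0.12 0.07 0.21]
```

```bash
python3 -m crank '[{"tx":0.1,"ty":0,"tz":0.1,"twist":0,"grip":0.25},{"tx":0,"ty":0,"tz":0,"twist":0,"grip":0.58},{"tx":0,"ty":0,"tz":0,"twist":0,"grip":0.58},{"tx":0,"ty":0,"tz":0,"twist":0,"grip":0.58},{"tx":0,"ty":0,"tz":-2,"twist":0,"grip":0.58},{"tx":0,"ty":0,"tz":-4,"twist":0,"grip":0.6},{"tx":0,"ty":0,"tz":-4,"twist":0,"grip":0.6},{"tx":0,"ty":0,"tz":-4,"twist":0,"grip":0.6},{"tx":0,"ty":0,"tz":0,"twist":0,"grip":0.6},{"tx":0,"ty":0,"tz":0,"twist":0,"grip":0.6}]';python3 wl.py w11.png; python3 - <<'E'
from fit import *
W=np.vstack([rects(.5118,.2323,1.34894,[(-.036,-.036),(.036,-.036),(-.036,.036),(.036,.036)]),rects(.50633,-.2439,.5309,[(a,b) for b in(-.038,.038) for a in(-.076,0,.076)])])
for n in ["scene","side"]:
    p=cams.snapshot(n)
    for c,a in blobs(p,20,250):
        X=ray(p,c,.0277)
        if .3<X[0]<.72 and abs(X[1])<.42:
            k=np.argmin(np.hypot(*(W-X)[:,:2].T)); print(n,np.round(c,1),a,np.round(X[:2],4),k,np.round(1000*(X-W[k])[:2],1))
    c=(slice(140,250),slice(160,430)) if n=="scene" else (slice(120,320),slice(200,420))
    cv2.imwrite(f"pics/{n}_end.png",cv2.resize(p["frame"][c][:,:,::-1],None,fx=2.9,fy=2.9,interpolation=cv2.INTER_CUBIC))
E
```

```text
time: 22.52
tool_pos: [0.5902, -0.2383, 0.171]
ee_rot: [3.142, -0.0, 2.88]
wrist_force: [-0.3, 0.0, -0.9]
width: 0.0563
[ 0.59022857 -0.23830042  0.1709965 ] 0.056270996764991636
[253.   16.8] 1249 [ 0.4202 -0.248 ]
[315.  81.] 1180 [ 0.4856 -0.2091]
[196.4  81.3] 1236 [ 0.4577 -0.3144]
[258.4 141.3] 1068 [ 0.5242 -0.2756]
[372.  141.1] 1003 [ 0.5522 -0.1702]
[315.3 196.5] 916 [ 0.5909 -0.2369]
scene [227.7 175. ] 22 [ 0.4621 -0.3231] 4 [ 2.  -7.9]
scene [255.4 178.1] 40 [ 0.4868 -0.2103] 8 [-0.3  0.8]
scene [373.  184.6] 55 [0.5548 0.2582] 1 [-0.  -1.3]
scene [238.2 187. ] 47 [ 0.5252 -0.2783] 5 [-0.3 -1.6]
scene [264.4 190.9] 50 [ 0.5524 -0.1741] 9 [-0.2 -1.4]
scene [247.5 200.1] 52 [ 0.5909 -0.2402] 6 [-0.2 -2. ]
side [350.2 171.9] 43 [ 0.5256 -0.2749] 5 [0.1 1.8]
side [370.4 170.8] 41 [ 0.4586 -0.3124] 4 [-1.4  2.8]
side [330.2 173.3] 41 [ 0.5908 -0.2366] 6 [-0.3  1.6]
side [374.5 183.3] 46 [ 0.4211 -0.2464] 7 [-0.5  3.3]
side [354.  184.8] 44 [ 0.4861 -0.2079] 8 [-1.   3.2]
side [333.1 186.3] 44 [ 0.5516 -0.1693] 9 [-1.   3.3]
side [276.  270.7] 80 [0.5547 0.2607] 1 [-0.2  1.2]
```

View pics/w11.png

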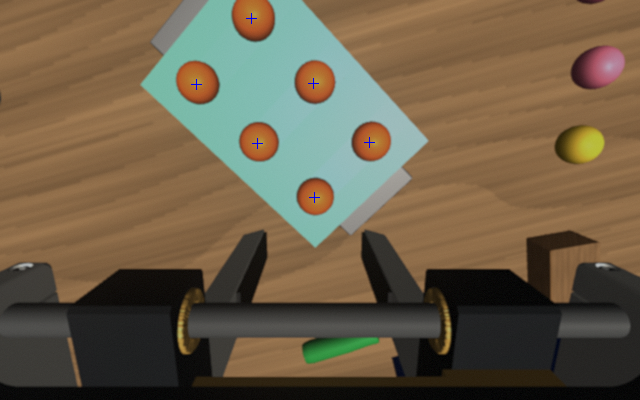

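View pics/scene_end.png

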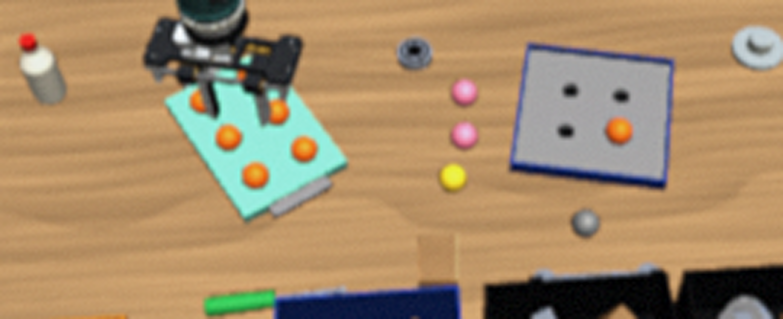

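View pics/side_end.png

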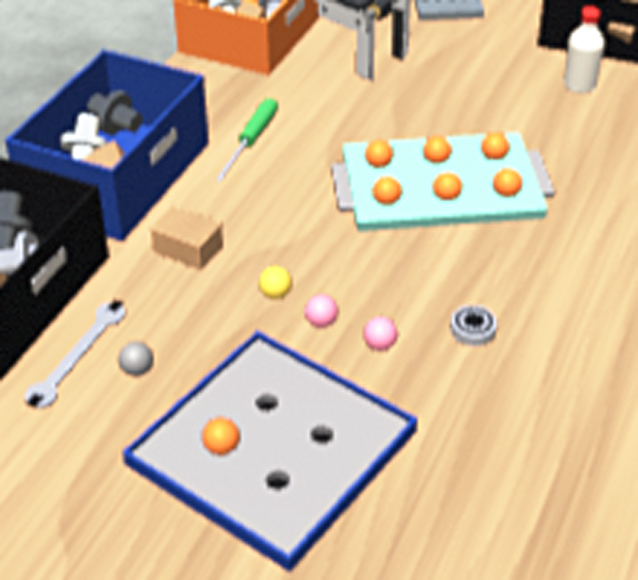

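All six wells hold a ball (wrist picture: (253,17), (196,81), (315,81), (258,141), (372,141), (315,196)). The spare is in the tray, the bystanders look unmoved, and the gripper is 17 cm up. Handing in.

```bash
python3 -c "
from bench import ticket; print(ticket.close_job())"
```

```text
the job is handed in; nothing more can be done
None
```

I moved three orange balls from the blue supply tray into the carrier's empty wells 4, 0 and 2, and left the fourth ball in its rest. The job was handed in at about 23 s of the 64 s allowed; no verdict is reported.

**Last checks:** The wrist and side cameras showed all six wells filled, with each ball within about 3.5 mm of its fitted well point, which is close to the calibration error. The spare ball was in its tray rest. The carton, bearing, screwdriver, oil bottle, hub and wrench looked unmoved, judged by eye only. The gripper was open and about 17 cm up, touching nothing.

**Disagreement:** The scene camera put well 0's ball 8 mm off and did not show well 3's ball. The arm was partly hiding both; the other two cameras showed them seated.

**Refusal:** The first move call was refused because its rows lacked some keys, so nothing moved.

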